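Rebuild the irrigation disc filter on its spindle

TASK

Rebuild the nutrient-line disc filter: slide the low, wide spacer ring down the upright spindle of the filter base first, then the taller grooved disc pack, then fit the square clamp cap over the spindle's square head so that it sits flat on the pack. Lower each part fully home and let go of it before fetching the next; do not let anything drop down the spindle. Leave the other things on the bench where they are.

Things in the scene. Friction and masses are not known exactly. Their poses are not given: they have to be found in the camera images.
- filter_base: Filter base, fixed: grey block 90 (x) by 110 (y) by 25 mm high, a 24 mm pipe stub (32 mm diameter) on each y end. On its middle a black round seat, 64 mm across, its top 32 mm above the bench; from it rises a white upright spindle, round, 22 mm diameter, to 66 mm above the bench, topped by a square head. Origin: centre of the underside, on the spindle axis; z up.
- spindle_head (a point): Tip of the spindle, on its axis, 84 mm above the bench. The square head is 16 by 16 mm, from 66 to 80 mm above the bench, with a short round tapered nose on it (16 mm diameter narrowing to 10 mm at the tip). The head's sides are parallel to the filter base's x and y.
- spacer: Spacer ring, white plastic, loose, lying flat on the bench: outside diameter 60 mm, bore 27 mm, 12 mm high, 28 to 56 g. Origin: centre of its underside, on the bore axis; z along the bore. Home: flat on the black seat.
- pack: Disc pack, grey plastic ring with four thin dark grooves round its outside, loose, standing on the bench: outside diameter 52 mm, bore 27 mm, 26 mm high, 42 to 84 g. Origin: centre of its underside, on the bore axis; z along the bore. Home: flat on the spacer ring.
- cap: Clamp cap, grey, loose, 42 to 84 g: square body 42 by 42 by 21 mm high with a grip bar on top, 14 mm wide (y), 42 long (x), 26 tall (47 mm over all). Underneath a blind square socket 20 by 20 mm, 16 deep, sides parallel to x and y; goes over the square head only when the squares line up (any of the four ways). Origin: centre of underside; z up. Home: flat on the disc pack, 70 mm above the bench.
- meter: Bystander: white hand-held meter, 75 by 150 by 34 mm, lying flat. Origin: centre of underside.
- nutrient_a: Bystander: white bottle, 56 mm diameter, 150 mm tall. Origin: centre of underside.
- nutrient_b: Bystander: white bottle, 64 mm diameter, 170 mm tall. Origin: centre of underside.
- jug: Bystander: clear measuring jug, 136 mm diameter, 140 mm tall, handle at its +y. Origin: centre of underside.
- tub: Bystander: lidded clear tub, 140 by 180 by 68 mm. Origin: centre of underside.
- snips: Bystander: pruning snips lying flat, about 165 mm long (x), 12 mm high. Origin: at the pivot, underside.
- pen: Bystander: white test pen lying flat, about 163 mm long (x), 26 by 20 mm. Origin: underside, middle of the white part.
- coupling: Bystander: grey pipe coupling standing on end, 34 mm diameter, 42 mm tall, far narrower than the filter's rings. Origin: centre of underside.
Things that resemble listed ones, but are neither listed nor needed, are in the scene too. What is shaped like the cap but pink is not meant.

How it is judged (in metres and radians):
On the way, in this order (a step that is already met when the one before it is completed fails the run):
1. the spacer ring lies flat on the seat, released, with neither of the others on the spindle (z of spacer in the frame of filter_base between 0.029 and 0.035 m and horizontal distance between spacer and filter_base below 0.005 m and angle between spacer's own z axis and vertical below 0.06 rad and contact force between the fingers and spacer below 0.05 N and linear speed of spacer below 0.02 m/s and horizontal distance between each of pack, cap and filter_base above 0.03 m), for 0.2 s.
2. the disc pack lies flat on the spacer ring, released, the cap not yet on the spindle (z of spacer in the frame of filter_base between 0.029 and 0.035 m and horizontal distance between each of spacer, pack and filter_base below 0.005 m and angle between each of spacer, pack's own z axis and vertical below 0.06 rad and z of pack in the frame of filter_base between 0.041 and 0.047 m and contact force between the fingers and pack below 0.05 N and linear speed of pack below 0.02 m/s and horizontal distance between cap and filter_base above 0.03 m), for 0.2 s.
At the end, for the whole second after the job is handed in: On the spindle, bottom to top: spacer ring on the seat (underside 32 mm above the bench), disc pack (44 mm), cap over the square head (70 mm), each within 3 mm of that height, within 5 mm of the spindle axis, level within 0.06 rad, at rest and released (z of spacer in the frame of filter_base between 0.029 and 0.035 m and horizontal distance between each of spacer, pack, cap and filter_base below 0.005 m and angle between each of spacer, pack, cap's own z axis and vertical below 0.06 rad and contact force between the fingers and spacer below 0.05 N and linear speed of each of spacer, pack, cap below 0.02 m/s and z of pack in the frame of filter_base between 0.041 and 0.047 m and contact force between the fingers and pack below 0.05 N and z of cap in the frame of filter_base between 0.067 and 0.073 m and contact force between the fingers and cap below 0.05 N); the robot touches nothing.
It fails at once if another thing on the bench is moved more than 30 mm (distance of any of meter, nutrient_a, nutrient_b, jug, tub, snips, pen, coupling from where it was at the start of the episode above 0.03 m).
It fails at once if a part is let fall down the spindle (faster than 0.6 m/s) instead of being lowered ((horizontal distance between spacer and filter_base below 0.015 m and z of spacer in the frame of filter_base below 0.09 m and linear speed of spacer above 0.6 m/s) or (horizontal distance between pack and filter_base below 0.015 m and z of pack in the frame of filter_base below 0.09 m and linear speed of pack above 0.6 m/s) or (horizontal distance between cap and filter_base below 0.015 m and z of cap in the frame of filter_base below 0.09 m and linear speed of cap above 0.6 m/s)).
It also fails if it takes over 72 s, if anything falls off the work surface, if the arm or the gripper's body presses on something with over 40 N, if the wrist force passes 120 N, or if a joint passes its speed limit or range.

ROBOT

A 7-joint arm with a two-finger parallel gripper is mounted at the origin on the work surface. World frame = base frame: x ahead of the robot, y to its left, z up, the work surface at z = 0. Lengths are in mm, angles in rad, forces in N, time in s.
With the tool pointing down it reaches from about 425 to 800 mm from the base axis. Payload 8.3 kg.
Tool frame: the origin (TCP) lies between the finger pads; the fingertips stand 17 mm ahead of it and the grasp point (between the pads) lies 2 mm behind it; x points along the fingers, y is the direction in which the jaws open and shut, and the axes are right-handed (so a half turn about x gives the same grasp; the last joint's range is limited). The gripper opens to 85 mm and grips with 20 to 120 N. Pads are 22 mm wide; open, the fingers measure 114 mm over their backs; the gripper's body (76 mm by 85 mm) begins 54 mm behind the grasp point. The pads swing forward as they close: fully open they stand 13 mm farther back than shut.
Start: joints at [-1.359, 0.383, 0.016, 1.37, -0.006, 1.388, -0.046], TCP at [169.546, 601.547, 248.279] pointing down, gripper open.
Joint ranges: [-2.95, 2.95], [-0.25, 2.06], [-1.52, 1.56], [0.18, 2.33], [-1.44, 4.58], [0.02, 2.06], [-3.01, 3.01]. Speed limits (rad/s): [2.39, 2.39, 3.01, 3.01, 3.14, 3.14, 3.14].

INTERFACE

Orientations are given as a rotation vector (axis times angle).
In Python, from rig import r gives the robot as it stands.
- The arm moves only by the tool step_arm, never from a script. Its argument "series" is a list of rows, each a list of 3 entries, a list of its own where there are three numbers: the shift along the world's x, y, z in units of 50 mm (1.0 is 50 mm), then the turn, a rotation vector about the world's x, y, z in units of 5 degrees (1.0 is 5 degrees), then the finger opening in mm, from 0 to 85.4. A call has 1 to 8 rows; each row is the pose to reach, as a shift and turn from the pose commanded when the call began; what a row does not reach only later rows make up. A row lasts 1/10 s, in which the tool goes at most 50 mm and 8.59 degrees, less where a joint would pass 70% of its speed; a pose out of reach is approached as far as the arm can. A call with a gripper value outside its range is refused whole. The fingers move at their own pace and stop on an object; "force" is the grip in N (left out, the last holds). Time passes only in rows, so rows that repeat a pose let the fingers close. It gives the time, the measured TCP pose, the force and the opening at its end, in the units of the state.
- r.sense(): the state, without advancing time (a new reading comes with each control period).
- r.camera(name): name is "side" or "top"; returns (picture, depth): 384x512x3 uint8, red, green, blue; 384x512 float32, mm along the optical axis (not along the pixel's ray), 0 where there is no reading.
- r.camera_params(name): a dict with "mtx" (3x3 intrinsics, pixels), "rvec" (rotation vector, rad) and "tvec" (3), from world to camera coordinates, as OpenCV has them. Camera axes: x right, y down, z forward; pixel columns grow to the right and rows downward; lengths in mm; the calibration is good to about 2 mm. A picture is of the moment at which its call begins. camera_params takes no time and is no camera call.
- r.finish_job(): hands the job in, once; it reports no verdict.
The state is a dict: "time_s": time; "joints": joint angles; "qd": joint speeds; "joint_torque": joint torques, N m; "eef_pos": TCP position; "eef_rot": TCP orientation; "contact_force": force on the tool from outside, world axes, zero at the start; "moment": the same for the moment, N m; "width": finger opening in mm.
Only numpy, scipy, OpenCV 4.12 (cv2) and the standard library are available. Lean on these libraries where they do the work, as an engineer would, in place of code of your own. Each camera call takes 0.05 s, during which the arm holds its last target. There are 200 camera calls.

## Working session

There is one attempt and no reset: what is moved stays moved. The work goes in short steps, Python scripts to look and compute and a tool call to move; the robot and the scene stay as the last step left them, time stands still between calls to the robot, and variables do not carry over. Pictures are saved under pics/ and viewed, about 8 in all and at most 12, crops included, and the job is handed in when it is done.

Besides the shell and the picture viewer there is one more tool, called after "Emit:" as name(argument=value, ...) on one line, values as JSON. step_arm: Moves the arm, as the interface text tells. Its arguments: {"type":"object","properties":{"series":{"type":"array"},"force":{"type":"number"}},"required":["series"]}

```bash
mkdir -p pics
cat > h.py <<'E'
import numpy as np, cv2
from rig import r
def cam(n):
    im,d=r.camera(n); p=r.camera_params(n)
    K=np.array(p["mtx"],float);R=cv2.Rodrigues(np.array(p["rvec"],float))[0];t=np.array(p["tvec"],float).ravel()
    v,u=np.mgrid[:384,:512]
    c=np.stack([(u-K[0,2])/K[0,0]*d,(v-K[1,2])/K[1,1]*d,d],-1)
    X=(c-t)@R   # world
    X[d<=0]=np.nan
    return im,d,X,(K,R,t)
def save(n,im,s=1): cv2.imwrite("pics/"+n+".png",cv2.resize(im[...,::-1],None,fx=s,fy=s,interpolation=cv2.INTER_CUBIC))
E
python3 - <<'E'
from h import *
for n in("top","side"):
    im,d,X,P=cam(n); np.savez("/tmp/"+n,im=im,X=X,d=d)
    save(n+"0",im,1.5); print(n,-P[1].T@P[2],P[0][0,0])
s=r.sense(); print({k:np.round(s[k],3) for k in s})
E
```

```text
top [ 308.70785425  -15.10183256 1215.63921838] 444.53627074529686
side [ 121.41551576 -874.27076549  804.22560306] 456.35576635695105
{'time_s': np.float64(0.1), 'joints': array([-1.359,  0.384,  0.016,  1.371, -0.006,  1.388, -0.046]), 'qd': array([ 0.   , -0.002, -0.   , -0.004,  0.001, -0.001, -0.001]), 'joint_torque': array([ 5.0000e-03, -6.2913e+01,  8.4800e-01, -3.7276e+01,  1.7000e-02,
        1.0000e-02, -0.0000e+00]), 'eef_pos': array([169.459, 601.141, 247.356]), 'eef_rot': array([ 0.214,  1.56 , -0.217]), 'contact_force': array([-0.509, -0.317,  0.743]), 'moment': array([ 0.016, -0.02 ,  0.023]), 'width': np.float64(85.482)}
```

View pics/top0.png

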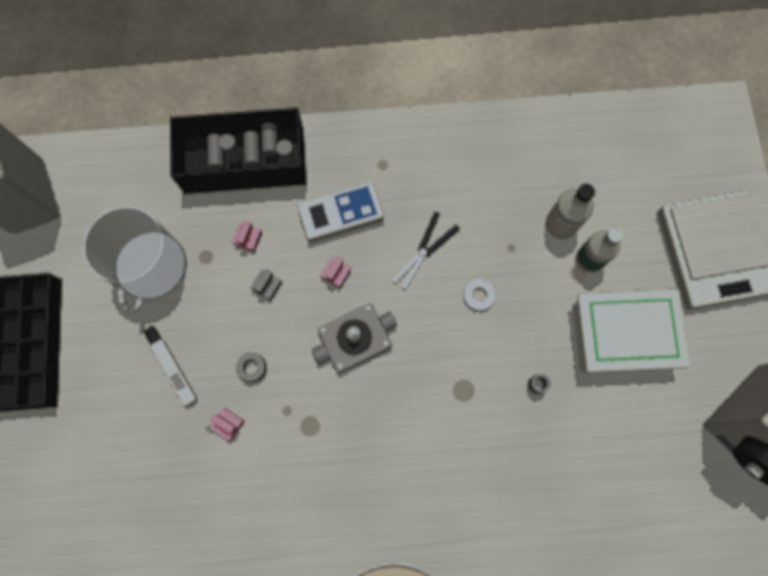

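View pics/side0.png

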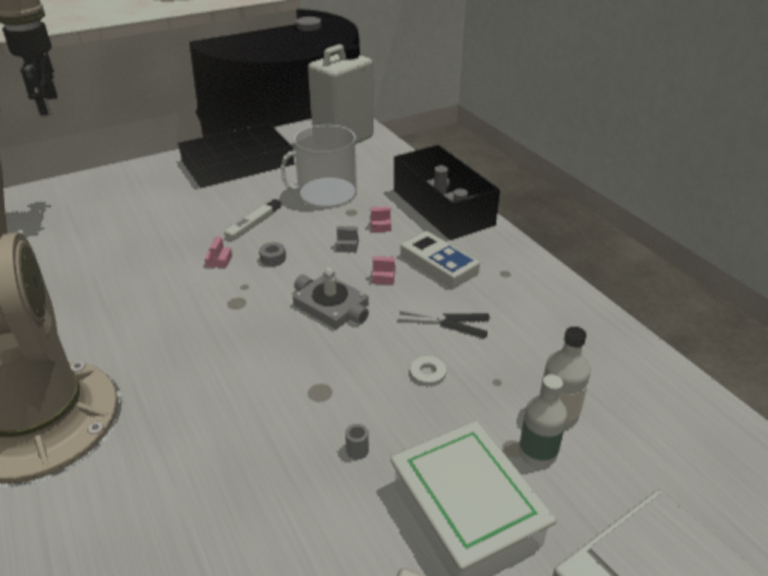

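The top picture (1.5x) shows the spacer at (480,295), the pack at (251,368), the base and spindle at (354,338), and the grey cap at (266,284). Pink decoys are at (247,236), (335,271) and (226,424). Next I measure poses from depth.

Run:
```python
from h import *
z=np.load("/tmp/top.npz");im,X=z["im"],z["X"]
Z=np.load("/tmp/side.npz");Xs=Z["X"]; ims=Z["im"]
print("bench z top/side",np.nanmedian(X[240:260,260:300,2]),np.nanmedian(Xs[280:300,150:200,2]))
c0={}
for n,(u,v),zr,rad in [("spacer",(320,197),(7,25),45),("pack",(167,245),(18,40),40),("baseplate",(236,225),(18,29),90),("seat",(236,225),(29,45),50),("head",(236,225),(60,95),40),("cap",(177,189),(12,60),45),("capbody",(177,189),(12,30),45),("capbar",(177,189),(36,60),45)]:
    c=np.nanmedian(X[v-9:v+10,u-9:u+10].reshape(-1,3),0)[:2] 
    for nm,Y in(("top",X),("side",Xs)):
        m=(np.hypot(Y[...,0]-c[0],Y[...,1]-c[1])<rad)&(Y[...,2]>zr[0])&(Y[...,2]<zr[1])
        p=Y[m]
        if len(p)<6: print(n,nm,len(p));continue
        (cx,cy),(w,h),a=cv2.minAreaRect(p[:,:2].astype(np.float32))
        (ex,ey),er=cv2.minEnclosingCircle(p[:,:2].astype(np.float32))
        print(n,nm,len(p),"mean",p.mean(0).round(1),"rect",np.round([cx,cy,w,h,a],1),"circ",np.round([ex,ey,er],1))
im4=im[130:270,100:380]; save("crop1",im4,2.85)
```

```text
bench z top/side -0.4003680873638435 -0.03561735600793664
spacer top 284 mean [ 572.3 -209.2   11.9] rect [ 572.  -209.8   58.3   57.8   88.4] circ [ 572.2 -209.4   30.2]
spacer side 305 mean [ 570.  -210.6   11.5] rect [ 571.7 -208.4   61.8   56.7   59.2] circ [ 572.5 -208.3   31.6]
pack top 226 mean [470.9 215.3  25. ] rect [470.7 215.1  49.4  49.9  16.3] circ [471.7 215.6  26.3]
pack side 147 mean [470.4 213.4  24.3] rect [471.4 215.1  52.8  48.   68. ] circ [470.5 215.2  27.2]
baseplate top 992 mean [507.8  26.9  24.8] rect [509.5  26.6  90.6 159.4  21.7] circ [506.2  25.1  79.9]
baseplate side 647 mean [503.4  13.7  24.5] rect [508.7  27.7  92.4 163.8  22. ] circ [509.   27.7  82.1]
seat top 348 mean [508.   25.8  32.5] rect [502.6  26.7  73.7  96.3  30. ] circ [502.7  26.3  48.8]
seat side 236 mean [506.2  21.9  32.7] rect [511.6  23.1  59.6  70.8  65.6] circ [511.5  28.3  38. ]
head top 58 mean [507.8  25.5  76.5] rect [509.6  25.7  18.5  19.3  87.2] circ [508.9  26.   10.6]
head side 75 mean [507.1  23.6  73.4] rect [506.9  23.9  17.5  19.7  67.2] circ [507.3  24.6  10.7]
cap top 243 mean [620.4 181.4  30.4] rect [622.5 183.6  42.8  41.8  55.8] circ [623.1 184.2  28.7]
cap side 206 mean [619.  177.8  30.9] rect [621.3 181.3  43.2  42.8  62.3] circ [622.3 182.9  28.9]
capbody top 141 mean [619.5 180.5  20.3] rect [622.5 183.6  42.8  41.8  55.8] circ [623.1 184.2  28.7]
capbody side 106 mean [617.3 174.3  21.1] rect [621.3 181.3  43.2  42.8  62.3] circ [622.3 182.9  28.9]
capbar top 93 mean [621.8 183.2  45.6] rect [622.5 183.9  14.6  41.2  56. ] circ [622.3 183.2  21.2]
capbar side 74 mean [621.1 182.1  44.2] rect [621.8 183.9  20.7  39.7  63.1] circ [622.9 184.5  21.3]
```

View pics/crop1.png

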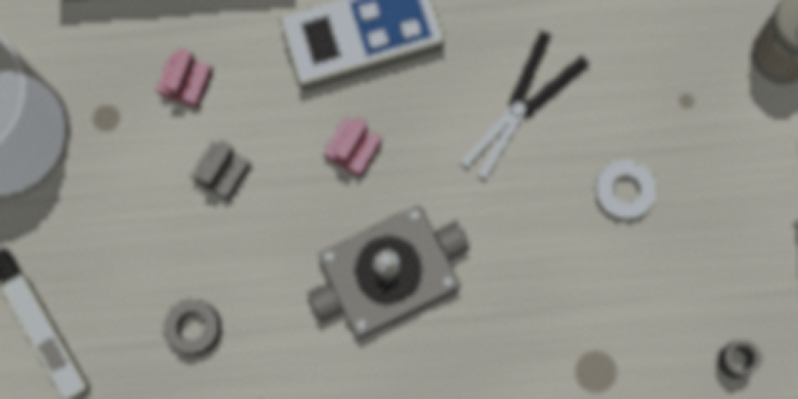

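The crop shows the base axis near (388,265) and the cap's bar tilted up to the right. Numbers:
- **Base:** about (508.7, 26), yaw about 22°.
- **Spacer:** (572, -209).
- **Pack:** (471, 215).
- **Cap:** (622.5, 183.7), bar at -34°.

I'll start moving via a waypoint.

Emit:
step_arm(series=[[[1.0,-0.9,-0.1],[0,0,0],68],[[1.9,-1.8,-0.2],[0,0,0],68],[[2.8,-2.7,-0.3],[0,0,0],68],[[3.7,-3.6,-0.4],[0,0,0],68],[[4.6,-4.5,-0.5],[0,0,0],68],[[5.4,-5.4,-0.6],[0,0,0],68],[[6.0,-6.2,-0.7],[0,0,0],68],[[6.4,-7.0,-0.8],[0,0,0],68]], force=40)

```text
time_s: 0.9
eef_pos: [445.5, 312.0, 215.3]
eef_rot: [0.215, 1.56, -0.216]
contact_force: [1.5, 1.1, -0.3]
width: 68.3
```

```bash
cat >> h.py <<'E'
def st():
    s=r.sense();M=cv2.Rodrigues(np.array(s["eef_rot"],float))[0]
    print("t",round(s["time_s"],2),"tcp",np.round(s["eef_pos"],1),"F",np.round(s["contact_force"],1),"w",round(float(s["width"]),1),"jaw yaw",np.degrees(np.arctan2(M[1,1],M[0,1])).round(1),"toolx",M[:,0].round(3),"q7",np.round(s["joints"],2)[-1])
E
python3 -c "from h import *;st()"
```

```text
t 0.9 tcp [445.5 312.  215.3] F [ 1.5  1.1 -0.3] w 68.3 jaw yaw 74.3 toolx [-0. -0. -1.] q7 0.67
```

Emit:
step_arm(series=[[[0.4,-0.9,0],[0,0,0],68],[[0.6,-1.8,0],[0,0,0],68],[[0.8,-2.7,0],[0,0,0],68],[[1.0,-3.6,0],[0,0,0],68],[[1.2,-4.5,0],[0,0,0],68],[[1.4,-5.4,0],[0,0,0],68],[[1.6,-6.3,-0.2],[0,0,0],68],[[1.6,-7.2,-0.5],[0,0,0],68]])

```text
time_s: 1.7
eef_pos: [525.5, -48.0, 191.1]
eef_rot: [0.215, 1.558, -0.215]
contact_force: [0.8, 0.2, -1.0]
width: 68.0
```

Emit:
step_arm(series=[[[0,0,0],[0,0,0],68],[[0,0,0],[0,0,0],68]])

```text
time_s: 1.9
eef_pos: [523.7, -47.6, 190.1]
eef_rot: [0.218, 1.561, -0.219]
contact_force: [-0.9, 0.5, -0.1]
width: 67.9
```

Emit:
step_arm(series=[[[0.3,-0.9,-0.4],[0,0,0],68],[[0.6,-1.8,-0.8],[0,0,0],68],[[0.9,-2.6,-1.2],[0,0,0],68],[[0.97,-3.23,-1.7],[0,0,0],68],[[0.97,-3.23,-2.4],[0,0,0],68],[[0.97,-3.23,-2.6],[0,0,0],68],[[0.97,-3.23,-2.6],[0,0,0],68],[[0.97,-3.23,-2.6],[0,0,0],68]])

```text
time_s: 2.7
eef_pos: [574.1, -205.9, 62.0]
eef_rot: [0.214, 1.559, -0.213]
contact_force: [0.3, 0.1, -0.5]
width: 68.0
```

Run:
```python
from h import *
st()
im,d,X,P=cam("side")
m=(np.abs(X[...,0]-572)<70)&(np.abs(X[...,1]+209)<90)&(X[...,2]>18)&(X[...,2]<75)
p=X[m]
print(len(p),np.sort(p[:,2])[:15].round(1))
save("side1",im[170:290,210:390],4)
```

```text
t 2.7 tcp [ 574.1 -205.9   62. ] F [ 0.3  0.1 -0.5] w 68.0 jaw yaw 74.4 toolx [ 0.001  0.001 -1.   ] q7 1.82
93 [49.6 51.4 51.5 51.9 52.4 52.9 53.6 53.7 54.  54.5 54.5 57.  57.3 57.5
 57.9]
```

View pics/side1.png

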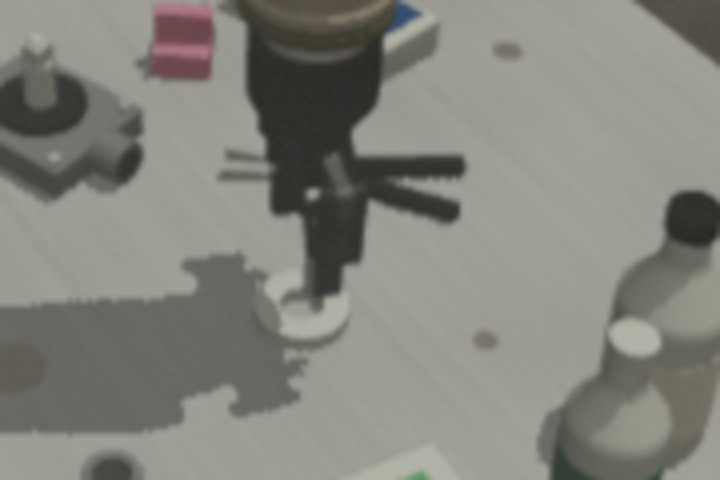

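Tips stand about 11–12 mm ahead of the TCP at this opening. I'll descend so the tips sit about 3–4 mm above the bench.

Emit:
step_arm(series=[[[0,0,-0.1],[0,0,0],68],[[0,0,-0.4],[0,0,0],68],[[0,0,-0.7],[0,0,0],68],[[0,0,-0.8],[0,0,0],68],[[0,0,-0.86],[0,0,0],68],[[0,0,-0.86],[0,0,0],68],[[0,0,-0.86],[0,0,0],68]])

```text
time_s: 3.45
eef_pos: [573.1, -208.0, 18.0]
eef_rot: [0.216, 1.56, -0.216]
contact_force: [0.7, 0.7, 0.4]
width: 68.1
```

Emit:
step_arm(series=[[[-0.02,-0.02,-0.04],[0,0,0],68],[[-0.02,-0.02,-0.04],[0,0,0],55],[[-0.02,-0.02,-0.04],[0,0,0],50],[[-0.02,-0.02,-0.04],[0,0,0],50],[[-0.02,-0.02,-0.04],[0,0,0],50],[[-0.02,-0.02,-0.04],[0,0,0],50]], force=40)

```text
time_s: 4.05
eef_pos: [572.0, -209.1, 16.6]
eef_rot: [0.216, 1.559, -0.216]
contact_force: [-0.9, 0.8, 6.4]
width: 58.2
```

Emit:
step_arm(series=[[[0,0,0.2],[0,0,0],50],[[0,0,0.6],[0,0,0],50],[[0,0,1.2],[0,0,0],50],[[0,0,2.0],[0,0,0],50],[[0,0,2.6],[0,0,0],50],[[0,0,2.6],[0,0,0],50]])

```text
time_s: 4.65
eef_pos: [574.4, -210.1, 151.7]
eef_rot: [0.215, 1.551, -0.217]
contact_force: [0.6, 0.1, -1.1]
width: 58.1
```

Run:
```python
from h import *
st()
im,d,X,P=cam("side")
save("side2",im[110:260,190:390],4)
```

```text
t 4.65 tcp [ 574.4 -210.1  151.7] F [ 0.6  0.1 -1.1] w 58.1 jaw yaw 74.2 toolx [ 0.009 -0.002 -1.   ] q7 1.78
```

View pics/side2.png

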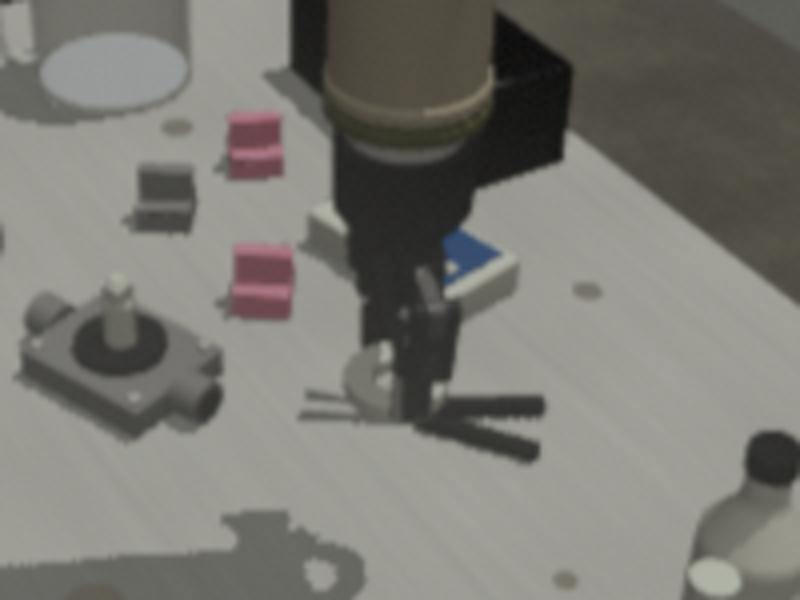

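The spacer is held (ring at (375,380) in the crop) but may be tilted about the jaw axis. I'll fit its plane from depth.

```bash
cat >> h.py <<'E'
def held(n,c,zr,rad,bright=None,plane=True,tol=2.5):
    im,d,X,P=cam(n)
    m=(np.hypot(X[...,0]-c[0],X[...,1]-c[1])<rad)&(X[...,2]>zr[0])&(X[...,2]<zr[1])
    if bright is not None: m&=im.min(-1)>bright
    p=X[m]; rng=np.random.default_rng(0);best=None;bn=0
    for _ in range(600):
        a=p[rng.choice(len(p),3,False)];k=np.cross(a[1]-a[0],a[2]-a[0]);l=np.linalg.norm(k)
        if l<30 or abs(k[2])/l<.8: continue
        i=np.abs((p-a[0])@(k/l))<tol
        if i.sum()>bn: bn=i.sum();best=i
    q=p[best];nn=np.linalg.svd(q-q.mean(0))[2][2];nn*=np.sign(nn[2])
    print(n,"pts",len(p),"in",bn,"normal",nn.round(3),"mean",q.mean(0).round(1),"circ",np.round(np.r_[cv2.minEnclosingCircle(q[:,:2].astype(np.float32))[0],cv2.minEnclosingCircle(q[:,:2].astype(np.float32))[1]],1))
    return im,X,m
E
python3 - <<'E'
from h import *
st()
im,X,m=held("side",(573,-210),(120,175),36,70)
print(np.c_[X[m],im[m]][::8].round(0).astype(int))
E
```

```text
t 4.7 tcp [ 573.3 -209.5  149. ] F [-0.3  0.4 -1.1] w 58.1 jaw yaw 74.2 toolx [ 0.005 -0.001 -1.   ] q7 1.78
side pts 230 in 144 normal [-0.027 -0.004  1.   ] mean [ 561.1 -206.6  143.7] circ [ 568.1 -209.2   33.6]
[[ 574 -174  173   85   84   80]
 [ 570 -178  150  105  105  100]
 [ 573 -186  146   97   97   89]
 [ 571 -190  146  115  114  106]
 [ 566 -189  145  117  116  107]
 [ 561 -188  143  121  121  112]
 [ 577 -197  143  153  155  145]
 [ 569 -197  143  118  118  109]
 [ 558 -197  145  117  116  107]
 [ 550 -193  142  134  134  126]
 [ 570 -195  136   95   95   87]
 [ 553 -201  143  118  118  109]
 [ 548 -200  142  116  116  108]
 [ 545 -201  141  122  121  114]
 [ 560 -212  143  136  136  128]
 [ 549 -207  141  118  117  109]
 [ 553 -238  163  110  111  105]
 [ 546 -209  141  111  110  102]
 [ 561 -219  142  124  124  115]
 [ 545 -207  137   93   93   87]
 [ 556 -222  144  118  118  108]
 [ 544 -208  135  106  106  100]
 [ 553 -226  145  119  119  110]
 [ 544 -216  138   95   95   88]
 [ 554 -233  147  115  116  106]
 [ 549 -226  140  106  105   97]
 [ 547 -221  135   97   97   89]
 [ 580 -239  134   79   79   74]
 [ 552 -230  133  106  105   98]]
```

The spacer is level (normal about 1.0). I'll carry it above the spindle.

Emit:
step_arm(series=[[[-0.1,0.4,0],[0,0,0],50],[[-0.3,1.2,0],[0,0,0],50],[[-0.6,2.1,0],[0,0,0],50],[[-0.8,3.0,0],[0,0,0],50],[[-1.1,3.9,0],[0,0,0],50],[[-1.2,4.5,0],[0,0,0],50],[[-1.27,4.7,0],[0,0,0],50],[[-1.27,4.7,0],[0,0,0],50]])

```text
time_s: 5.55
eef_pos: [507.4, 28.0, 144.8]
eef_rot: [0.213, 1.562, -0.213]
contact_force: [0.3, -1.0, -0.6]
width: 57.7
```

Emit:
step_arm(series=[[[0,0,0],[0,0,0],50],[[0,0,-0.1],[0,0,0],50],[[0,0,-0.4],[0,0,0],50],[[0,0,-0.4],[0,0,0],50],[[0,0,-0.4],[0,0,0],50]])

```text
time_s: 6.05
eef_pos: [508.3, 25.0, 125.4]
eef_rot: [0.217, 1.561, -0.218]
contact_force: [0.2, 0.3, -0.4]
width: 57.9
```

Run:
```python
from h import *
st()
im,X,m=held("side",(509,26),(90,150),36,70)
save("side3",im[130:260,150:300],5)
p=X[(np.hypot(X[...,0]-509,X[...,1]-26)<16)&(X[...,2]>45)&(X[...,2]<88)]
print(len(p),p.mean(0) if len(p) else 0)
```

```text
t 6.05 tcp [508.3  25.  125.4] F [ 0.2  0.3 -0.4] w 57.9 jaw yaw 74.1 toolx [-0.001 -0.001 -1.   ] q7 1.29
side pts 159 in 105 normal [ 0.001 -0.019  1.   ] mean [502.1  22.3 120.5] circ [507.   23.7  30.8]
111 [506.71659013  22.29367876  65.54649228]
```

View pics/side3.png

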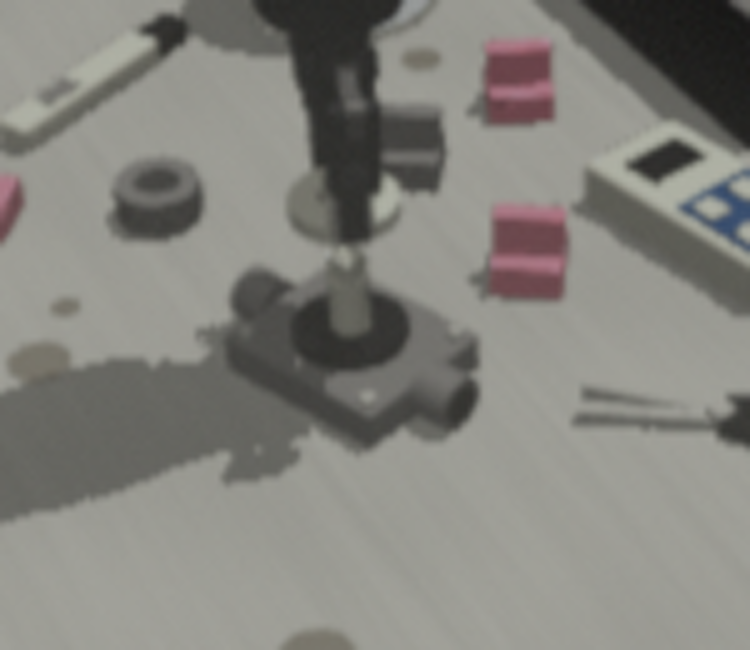

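The level spacer hovers directly above the spindle. I'll refine the spindle axis by fitting the spindle, the seat and the block.

Run:
```python
from h import *
from scipy.optimize import least_squares as L
im,d,X,P=cam("side")
p=X[(np.hypot(X[...,0]-509,X[...,1]-26)<17)&(X[...,2]>42)&(X[...,2]<64)]
f=L(lambda c:np.hypot(p[:,0]-c[0],p[:,1]-c[1])-11,[509,28],loss="soft_l1");print("spindle side",len(p),f.x,np.std(f.fun))
for n in("top","side"):
    z=np.load(f"/tmp/{n}.npz");Y=z["X"];g=z["im"]
    m=(np.hypot(Y[...,0]-509,Y[...,1]-26)<38)&(Y[...,2]>22)&(Y[...,2]<40)&(g.max(-1)<62)
    # dark seat mask fill
    K=cv2.convexHull(np.argwhere(m)[:,::-1].astype(np.int32));M=np.zeros(m.shape,np.uint8);cv2.fillConvexPoly(M,K,1)
    # pixel ray -> plane z=32
    pr=r.camera_params(n);Km=np.array(pr["mtx"]);R=cv2.Rodrigues(np.array(pr["rvec"]))[0];t=np.array(pr["tvec"]).ravel()
    v,u=np.nonzero(M);ray=np.c_[(u-Km[0,2])/Km[0,0],(v-Km[1,2])/Km[1,1],np.ones(len(u))]@R;C=-R.T@t
    w=C+ray*((32-C[2])/ray[:,2])[:,None]
    print(n,"seat",m.sum(),w.mean(0).round(1),"r",np.sqrt(len(w)*0+np.var(w[:,0])*4).round(1),np.sqrt(np.var(w[:,1])*4).round(1))
    # same ray method for spacer at z=12 (original)
    m=(np.hypot(Y[...,0]-572,Y[...,1]+209)<40)&(Y[...,2]>9)&(Y[...,2]<20)
    K=cv2.convexHull(np.argwhere(m)[:,::-1].astype(np.int32));M[:]=0;cv2.fillConvexPoly(M,K,1)
    v,u=np.nonzero(M);ray=np.c_[(u-Km[0,2])/Km[0,0],(v-Km[1,2])/Km[1,1],np.ones(len(u))]@R
    w=C+ray*((12-C[2])/ray[:,2])[:,None];print(n,"spacer",w.mean(0).round(1),(2*w.std(0)).round(1))
```

```text
spindle side 52 [509.47594705  28.82007829] 1.6952908520735197
top seat 276 [507.9  26.5  32. ] r 30.3 29.7
top spacer [ 571.9 -209.6   12. ] [30.3 30.5  0. ]
side seat 187 [506.2  20.   32. ] r 32.0 32.0
side spacer [ 570.7 -210.4   12. ] [30.5 31.4  0. ]
```

Emit:
step_arm(series=[[[0.01,0.03,0],[0,0,0],50],[[0.01,0.03,-0.2],[0,0,0],50],[[0.01,0.03,-0.4],[0,0,0],50],[[0.01,0.03,-0.55],[0,0,0],50],[[0.01,0.03,-0.7],[0,0,0],50],[[0.01,0.03,-0.82],[0,0,0],50],[[0.01,0.03,-0.92],[0,0,0],50],[[0.01,0.03,-0.92],[0,0,0],50]])

```text
time_s: 6.95
eef_pos: [508.5, 27.7, 79.0]
eef_rot: [0.215, 1.561, -0.216]
contact_force: [0.1, 1.0, 0.3]
width: 58.1
```

Emit:
step_arm(series=[[[0,0,-0.06],[0,0,0],50],[[0,0,-0.12],[0,0,0],50],[[0,0,-0.18],[0,0,0],50],[[0,0,-0.18],[0,0,0],50]])

```text
time_s: 7.35
eef_pos: [508.7, 27.8, 70.4]
eef_rot: [0.215, 1.561, -0.216]
contact_force: [0.4, 0.9, -0.1]
width: 58.1
```

Emit:
step_arm(series=[[[0,-0.01,-0.1],[0,0,0],50],[[0,-0.01,-0.2],[0,0,0],50],[[0,-0.01,-0.3],[0,0,0],50],[[0,-0.01,-0.36],[0,0,0],50],[[0,-0.01,-0.36],[0,0,0],50]])

```text
time_s: 7.85
eef_pos: [508.5, 27.2, 52.1]
eef_rot: [0.215, 1.561, -0.216]
contact_force: [-0.2, 0.1, 0.1]
width: 58.1
```

Emit:
step_arm(series=[[[0,0,-0.03],[0,0,0],50],[[0,0,-0.05],[0,0,0],50],[[0,0,-0.05],[0,0,0],50]])

```text
time_s: 8.15
eef_pos: [508.9, 27.3, 50.2]
eef_rot: [0.216, 1.56, -0.216]
contact_force: [0.3, 0.5, -0.1]
width: 57.9
```

Emit:
step_arm(series=[[[0,0,-0.02],[0,0,0],50],[[0,0,-0.04],[0,0,0],50],[[0,0,-0.04],[0,0,0],50]])

```text
time_s: 8.45
eef_pos: [509.1, 27.3, 48.6]
eef_rot: [0.216, 1.56, -0.215]
contact_force: [-2.3, -0.2, 4.3]
width: 58.1
```

Contact of 4.3 N upward at the expected height. Releasing.

Emit:
step_arm(series=[[[0,0,0],[0,0,0],60],[[0,0,0],[0,0,0],63],[[0,0,0],[0,0,0],68],[[0,0,0],[0,0,0],70],[[0,0,0.1],[0,0,0],70],[[0,0,0.6],[0,0,0],70],[[0,0,1.4],[0,0,0],70],[[0,0,2.2],[0,0,0],70]])

```text
time_s: 9.25
eef_pos: [508.3, 27.0, 159.5]
eef_rot: [0.215, 1.561, -0.217]
contact_force: [1.7, 0.1, -0.0]
width: 70.1
```

Run:
```python
from h import *
st()
im,X,m=held("side",(509,26),(36,60),34,90)
```

```text
t 9.25 tcp [508.3  27.  159.5] F [ 1.7  0.1 -0. ] w 70.1 jaw yaw 74.2 toolx [-0.001 -0.001 -1.   ] q7 1.27
side pts 237 in 160 normal [-0.023  0.002  1.   ] mean [506.4  19.9  43.4] circ [507.8  25.3  31.7]
```

The spacer is home: top at 43.4 mm (44 expected), level. Next, the pack.

Emit:
step_arm(series=[[[-0.1,0.7,0],[0,0,0],64],[[-0.3,1.6,0],[0,0,0],64],[[-0.5,2.5,0],[0,0,0],64],[[-0.7,3.4,-0.3],[0,0,0],64],[[-0.75,3.76,-0.9],[0,0,0],64],[[-0.75,3.76,-1.7],[0,0,0],64],[[-0.75,3.76,-2.0],[0,0,0],64],[[-0.75,3.76,-2.0],[0,0,0],64]])

```text
time_s: 10.1
eef_pos: [469.6, 214.5, 55.9]
eef_rot: [0.213, 1.564, -0.218]
contact_force: [-0.5, -0.1, 0.5]
width: 64.0
```

Emit:
step_arm(series=[[[0,0,-0.1],[0,0,0],64],[[0,0,-0.3],[0,0,0],64],[[0,0,-0.4],[0,0,0],64],[[0,0,-0.5],[0,0,0],64],[[0,0,-0.5],[0,0,0],64]])

```text
time_s: 10.6
eef_pos: [471.1, 215.1, 32.8]
eef_rot: [0.215, 1.561, -0.216]
contact_force: [0.2, -0.6, 0.0]
width: 63.7
```

Emit:
step_arm(series=[[[0,0,-0.1],[0,0,0],64],[[0,0,-0.25],[0,0,0],64],[[0,0,-0.25],[0,0,0],64],[[0,0,-0.25],[0,0,0],50],[[0,0,-0.25],[0,0,0],42],[[0,0,-0.25],[0,0,0],42],[[0,0,-0.25],[0,0,0],42],[[0,0,-0.25],[0,0,0],42]])

```text
time_s: 11.4
eef_pos: [471.6, 215.3, 20.9]
eef_rot: [0.216, 1.56, -0.216]
contact_force: [0.1, -1.2, 1.0]
width: 51.0
```

Emit:
step_arm(series=[[[0,0,0.1],[0,0,0],42],[[0,0,0.5],[0,0,0],42],[[0,0,1.1],[0,0,0],42],[[0,0,1.8],[0,0,0],42],[[0,0,2.4],[0,0,0],42],[[0,0,2.5],[0,0,0],42],[[0,0,2.5],[0,0,0],42]])

```text
time_s: 12.1
eef_pos: [471.9, 215.6, 146.8]
eef_rot: [0.217, 1.558, -0.214]
contact_force: [-0.2, -0.2, -1.3]
width: 51.0
```

Run:
```python
from h import *
st()
im,X,m=held("side",(471,215),(110,170),30,40)
```

```text
t 12.1 tcp [471.9 215.6 146.8] F [-0.2 -0.2 -1.3] w 51.0 jaw yaw 74.3 toolx [ 0.002  0.001 -1.   ] q7 0.88
side pts 141 in 55 normal [-0.013  0.014  1.   ] mean [465.7 211.3 151.6] circ [469.3 216.1  29.2]
```

The pack is held level, bottom 20.9 mm below the TCP. Carrying it to the spindle.

Emit:
step_arm(series=[[[0.1,-0.4,0],[0,0,0],42],[[0.2,-1.2,0],[0,0,0],42],[[0.4,-2.1,0],[0,0,0],42],[[0.6,-3.0,0],[0,0,0],42],[[0.7,-3.6,0],[0,0,0],42],[[0.74,-3.77,0],[0,0,0],42],[[0.74,-3.77,-0.2],[0,0,0],42],[[0.74,-3.77,-0.4],[0,0,0],42]])

```text
time_s: 12.95
eef_pos: [507.7, 28.2, 124.0]
eef_rot: [0.215, 1.562, -0.215]
contact_force: [0.2, 0.7, -1.1]
width: 50.6
```

Emit:
step_arm(series=[[[0,0,0],[0,0,0],42],[[0,0,0],[0,0,0],42]])

```text
time_s: 13.15
eef_pos: [507.7, 28.3, 124.8]
eef_rot: [0.213, 1.562, -0.214]
contact_force: [0.4, -0.5, -0.6]
width: 50.8
```

Emit:
step_arm(series=[[[0.01,-0.02,0],[0,0,0],42],[[0.01,-0.02,-0.15],[0,0,0],42],[[0.01,-0.02,-0.3],[0,0,0],42],[[0.01,-0.02,-0.45],[0,0,0],42],[[0.01,-0.02,-0.6],[0,0,0],42],[[0.01,-0.02,-0.7],[0,0,0],42],[[0.01,-0.02,-0.76],[0,0,0],42],[[0.01,-0.02,-0.76],[0,0,0],42]])

```text
time_s: 13.95
eef_pos: [508.8, 25.9, 87.3]
eef_rot: [0.215, 1.561, -0.216]
contact_force: [0.5, 0.5, -1.7]
width: 50.9
```

Emit:
step_arm(series=[[[0,0,-0.08],[0,0,0],42],[[0,0,-0.16],[0,0,0],42],[[0,0,-0.24],[0,0,0],42],[[0,0,-0.28],[0,0,0],42],[[0,0,-0.28],[0,0,0],42]])

```text
time_s: 14.45
eef_pos: [509.1, 26.2, 73.5]
eef_rot: [0.216, 1.56, -0.215]
contact_force: [3.0, 2.4, -2.6]
width: 50.6
```

Emit:
step_arm(series=[[[0.02,0.02,0],[0,0,0],42],[[0.02,0.02,-0.05],[0,0,0],42],[[0.02,0.02,-0.1],[0,0,0],42],[[0.02,0.02,-0.1],[0,0,0],42]])

```text
time_s: 14.85
eef_pos: [509.4, 26.4, 68.2]
eef_rot: [0.215, 1.561, -0.217]
contact_force: [0.3, 0.3, 0.1]
width: 50.5
```

Side load is gone. Final few millimetres to home at about 65.

Emit:
step_arm(series=[[[0,0,-0.03],[0,0,0],42],[[0,0,-0.05],[0,0,0],42],[[0,0,-0.06],[0,0,0],42],[[0,0,-0.06],[0,0,0],42]])

```text
time_s: 15.25
eef_pos: [509.9, 26.8, 65.7]
eef_rot: [0.216, 1.56, -0.216]
contact_force: [-0.2, -0.7, -1.3]
width: 50.3
```

Emit:
step_arm(series=[[[0,0,-0.02],[0,0,0],42],[[0,0,-0.03],[0,0,0],42],[[0,0,-0.03],[0,0,0],42]])

```text
time_s: 15.55
eef_pos: [510.1, 26.8, 64.9]
eef_rot: [0.216, 1.56, -0.215]
contact_force: [-2.8, -0.3, 7.6]
width: 50.7
```

Firm contact at 64.9. Release and rise.

Emit:
step_arm(series=[[[0,0,0],[0,0,0],53],[[0,0,0],[0,0,0],56],[[0,0,0],[0,0,0],62],[[0,0,0],[0,0,0],64],[[0,0,0.1],[0,0,0],64],[[0,0,0.6],[0,0,0],64],[[0,0,1.4],[0,0,0],64],[[0,0,2.2],[0,0,0],64]])

```text
time_s: 16.35
eef_pos: [509.3, 26.5, 175.5]
eef_rot: [0.215, 1.561, -0.217]
contact_force: [1.0, -0.0, 0.4]
width: 64.1
```

Run:
```python
from h import *
st()
im,X,m=held("side",(509,26.5),(62,78),30,40,tol=2)
im2,X2,m=held("side",(509,26.5),(38,50),36,90,tol=2)
```

```text
t 16.35 tcp [509.3  26.5 175.5] F [ 1.  -0.   0.4] w 64.1 jaw yaw 74.2 toolx [-0.001 -0.001 -1.   ] q7 1.27
side pts 183 in 112 normal [-0.021 -0.004  1.   ] mean [505.8  21.5  69.8] circ [508.1  24.9  26.4]
side pts 71 in 47 normal [-0.015 -0.085  0.996] mean [503.9   8.6  42.7] circ [506.6  21.6  29.3]
```

The pack is home: top at 69.8 mm (70 expected), level. Next the cap, turning the jaws to 56°.

Emit:
step_arm(series=[[[0.3,0.4,0],[0,0,-0.5],40],[[0.8,1.1,0],[0,0,-1.2],32],[[1.3,1.8,0],[0,0,-2.0],32],[[1.8,2.5,0],[0,0,-2.8],32],[[2.26,3.14,-0.3],[0,0,-3.64],32],[[2.26,3.14,-1.0],[0,0,-3.64],32],[[2.26,3.14,-1.6],[0,0,-3.64],32],[[2.26,3.14,-1.6],[0,0,-3.64],32]])

```text
time_s: 17.25
eef_pos: [619.6, 183.3, 88.8]
eef_rot: [0.459, 1.528, -0.469]
contact_force: [-0.4, 0.3, 1.1]
width: 31.8
```

Emit:
step_arm(series=[[[0,0,-0.2],[0,0,0],32],[[0,0,-0.3],[0,0,0],32],[[0,0,-0.3],[0,0,0],32]])

```text
time_s: 17.55
eef_pos: [623.2, 183.7, 79.9]
eef_rot: [0.465, 1.52, -0.464]
contact_force: [0.1, 1.2, -0.6]
width: 32.0
```

Run:
```python
from h import *
st()
im,d,X,P=cam("side")
save("side4",im[110:210,170:300],6)
```

```text
t 17.55 tcp [623.2 183.7  79.9] F [ 0.1  1.2 -0.6] w 32.0 jaw yaw 56.0 toolx [ 0.001  0.001 -1.   ] q7 0.83
```

View pics/side4.png

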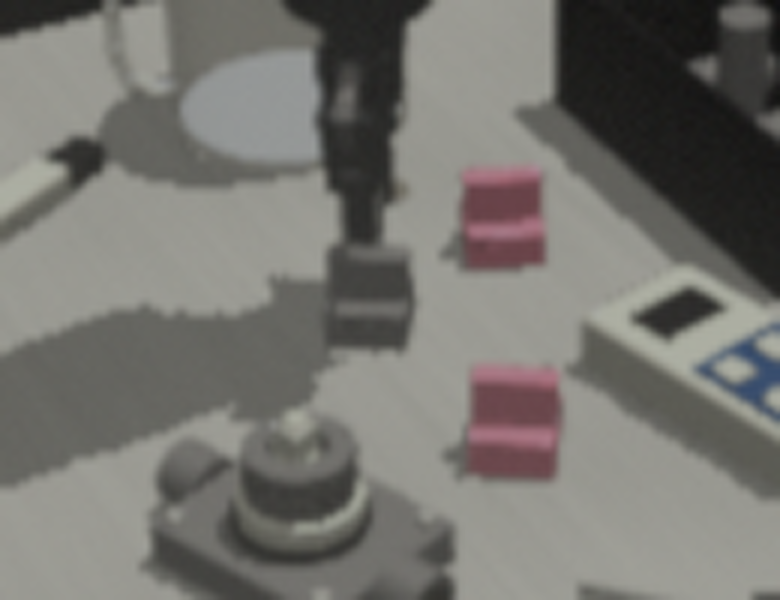

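The stack sits properly at (298,480), and the fingers are centred above the cap bar at (368,255). Descend and grasp.

Emit:
step_arm(series=[[[0,0,-0.2],[0,0,0],32],[[0,0,-0.5],[0,0,0],32],[[0,0,-0.7],[0,0,0],32],[[0,0,-0.74],[0,0,0],32],[[0,0,-0.74],[0,0,0],10],[[0,0,-0.74],[0,0,0],8],[[0,0,-0.74],[0,0,0],8],[[0,0,-0.74],[0,0,0],8]])

```text
time_s: 18.4
eef_pos: [623.1, 183.9, 42.7]
eef_rot: [0.464, 1.52, -0.464]
contact_force: [-0.5, -0.1, -0.7]
width: 13.1
```

Emit:
step_arm(series=[[[0,0,0.1],[0,0,0],8],[[0,0,0.5],[0,0,0],8],[[0,0,1.1],[0,0,0],8],[[0,0,1.7],[0,0,0],8],[[0,0,2.0],[0,0,0],8],[[0,0,2.0],[0,0,0],8]])

```text
time_s: 19.0
eef_pos: [624.4, 184.1, 145.1]
eef_rot: [0.466, 1.517, -0.461]
contact_force: [-0.3, -0.2, -0.6]
width: 12.8
```

Run:
```python
from h import *
st()
im,X,m=held("side",(622,184),(100,165),32,30)
p=X[m];print(np.percentile(p[:,2],[2,10,25,50,75,90]).round(0))
```

```text
t 19.0 tcp [624.4 184.1 145.1] F [-0.3 -0.2 -0.6] w 12.8 jaw yaw 56.1 toolx [ 0.005  0.002 -1.   ] q7 0.81
side pts 289 in 58 normal [-0.318 -0.467  0.825] mean [615.9 170.9 119.5] circ [617.8 174.2  21.9]
[105. 110. 119. 128. 146. 154.]
```

Emit:
step_arm(series=[[[-0.2,-0.3,0.1],[0,0,-0.6],8],[[-0.6,-0.9,0.1],[0,0,-1.7],8],[[-1.0,-1.4,0.1],[0,0,-2.9],8],[[-1.4,-2.0,0.1],[0,0,-4.1],8],[[-1.8,-2.5,0.1],[0,0,-5.3],8],[[-2.1,-2.9,0.1],[0,0,-6.3],8],[[-2.27,-3.14,0.1],[0,0,-6.86],8],[[-2.27,-3.14,0.1],[0,0,-6.86],8]])

```text
time_s: 19.85
eef_pos: [507.4, 24.8, 145.7]
eef_rot: [0.926, 1.366, -0.93]
contact_force: [0.3, 0.1, 0.0]
width: 13.1
```

Emit:
step_arm(series=[[[0,0,0],[0,0,0],8],[[0,0,0],[0,0,0],8],[[0,0,0],[0,0,0],8]])

```text
time_s: 20.15
eef_pos: [509.7, 27.8, 146.8]
eef_rot: [0.923, 1.366, -0.924]
contact_force: [-0.5, 0.1, -0.7]
width: 12.9
```

Run:
```python
from h import *
st()
im,d,X,P=cam("side")
save("side5",im[140:240,170:290],6)
```

```text
t 20.15 tcp [509.7  27.8 146.8] F [-0.5  0.1 -0.7] w 12.9 jaw yaw 21.9 toolx [-0.001 -0.    -1.   ] q7 0.41
```

View pics/side5.png

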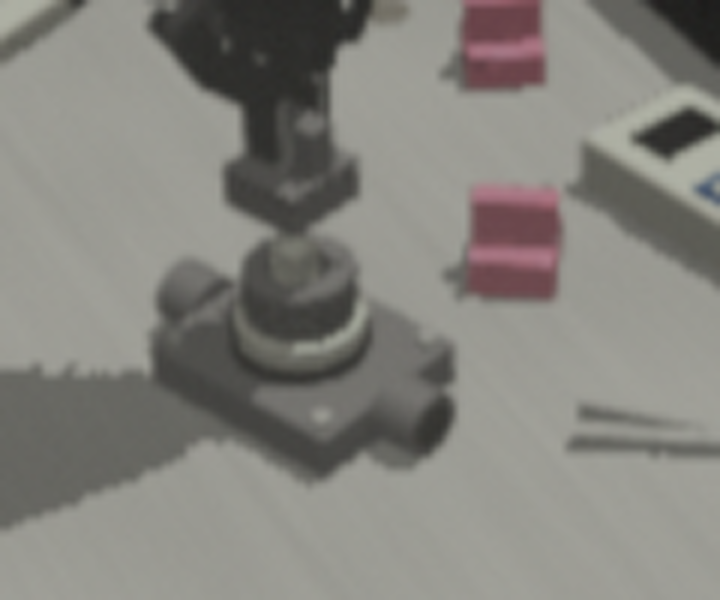

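The cap, centred over the head at (292,185), has edges parallel to the base. Lowering gently.

Emit:
step_arm(series=[[[0,-0.01,-0.1],[0,0,0],8],[[0,-0.01,-0.2],[0,0,0],8],[[0,-0.01,-0.3],[0,0,0],8],[[0,-0.01,-0.4],[0,0,0],8],[[0,-0.01,-0.46],[0,0,0],8],[[0,-0.01,-0.46],[0,0,0],8]])

```text
time_s: 20.8
eef_pos: [509.1, 26.2, 123.7]
eef_rot: [0.925, 1.366, -0.926]
contact_force: [-0.1, -0.8, -0.8]
width: 13.3
```

Emit:
step_arm(series=[[[0,0,-0.04],[0,0,0],8],[[0,0,-0.08],[0,0,0],8],[[0,0,-0.1],[0,0,0],8],[[0,0,-0.1],[0,0,0],8]])

```text
time_s: 21.2
eef_pos: [509.4, 26.3, 119.2]
eef_rot: [0.925, 1.365, -0.925]
contact_force: [-0.1, 0.8, -1.2]
width: 13.2
```

Emit:
step_arm(series=[[[0,0,-0.04],[0,0,0],8],[[0,0,-0.08],[0,0,0],8],[[0,0,-0.11],[0,0,0],8],[[0,0,-0.11],[0,0,0],8]])

```text
time_s: 21.6
eef_pos: [509.2, 26.3, 113.4]
eef_rot: [0.925, 1.366, -0.925]
contact_force: [0.6, -0.1, -0.3]
width: 13.1
```

Emit:
step_arm(series=[[[0,0,-0.01],[0,0,0],8],[[0,0,-0.02],[0,0,0],8],[[0,0,-0.02],[0,0,0],8]])

```text
time_s: 21.9
eef_pos: [509.4, 26.3, 112.7]
eef_rot: [0.925, 1.365, -0.925]
contact_force: [0.9, -0.5, -0.2]
width: 13.2
```

Emit:
step_arm(series=[[[0,0,-0.02],[0,0,0],8],[[0,0,-0.03],[0,0,0],8],[[0,0,-0.03],[0,0,0],8]])

```text
time_s: 22.2
eef_pos: [509.6, 26.3, 111.8]
eef_rot: [0.926, 1.365, -0.925]
contact_force: [-1.6, 0.4, 6.4]
width: 13.2
```

Contact of 6.4 N at 111.8. Release and withdraw.

Emit:
step_arm(series=[[[0,0,0],[0,0,0],18],[[0,0,0],[0,0,0],26],[[0,0,0],[0,0,0],32],[[0,0,0],[0,0,0],32],[[0,0,0.2],[0,0,0],32],[[0,0,0.8],[0,0,0],32],[[0,0,1.6],[0,0,0],32],[[0,0,2.4],[0,0,0],32]])

```text
time_s: 23.0
eef_pos: [509.0, 25.9, 233.1]
eef_rot: [0.925, 1.365, -0.926]
contact_force: [0.7, -0.4, -0.4]
width: 32.0
```

Emit:
step_arm(series=[[[0,0.9,0],[0,0,0],32],[[0,1.8,0],[0,0,0],32],[[0,2.7,0],[0,0,0],32],[[0,3.4,0],[0,0,0],32],[[0,3.4,0],[0,0,0],32],[[0,3.4,0],[0,0,0],32]])

```text
time_s: 23.6
eef_pos: [509.3, 196.8, 231.6]
eef_rot: [0.923, 1.365, -0.924]
contact_force: [-0.0, -0.3, 0.1]
width: 32.4
```

Run:
```python
from h import *
st()
im,X,m=held("side",(509.3,26.5),(84,97),32,30,tol=2)
im1,X1,m=held("side",(509.3,26.5),(108,125),28,30,tol=2)
a=im[150:240,180:270]
it,Xt,m=held("top",(509.3,26.5),(84,97),32,30,tol=2)
p=Xt[(np.hypot(Xt[...,0]-509,Xt[...,1]-26)<38)&(Xt[...,2]>80)]
print(cv2.minAreaRect(p[:,:2].astype(np.float32)),len(p))
b=it[180:270,190:280]
save("fin",np.hstack([a,b]),4.4)
```

```text
t 23.6 tcp [509.3 196.8 231.6] F [-0.  -0.3  0.1] w 32.4 jaw yaw 21.9 toolx [ 0.    -0.001 -1.   ] q7 0.07
side pts 135 in 78 normal [-0.01  -0.068  0.998] mean [501.9  19.1  90.5] circ [508.9  25.7  27.9]
side pts 81 in 49 normal [-0.097 -0.015  0.995] mean [507.7  24.3 116.4] circ [507.8  23.9  20.7]
top pts 164 in 102 normal [0.008 0.019 1.   ] mean [507.4  24.9  90.8] circ [508.3  24.7  28.6]
((509.0789794921875, 24.387807846069336), (42.023834228515625, 41.589542388916016), 21.65172004699707) 283
```

View pics/fin.png

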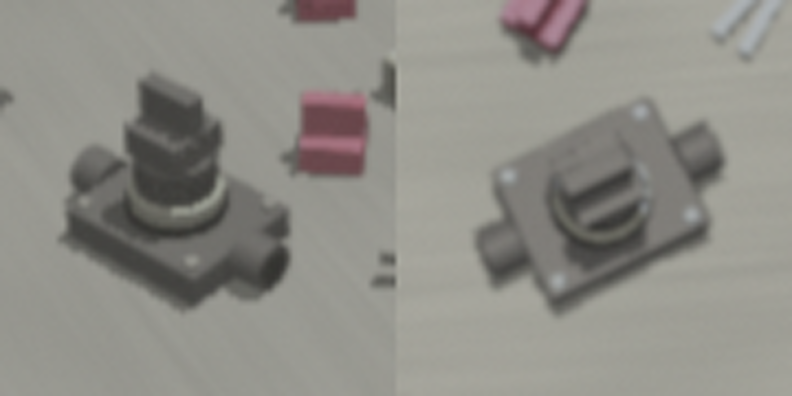

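The whole stack is in place, centred and aligned with the base. The cap body's top measures 90.6 mm (91 expected). Handing in.

```bash
python3 -c "from rig import r;print(r.finish_job())"
```

```text
the job is handed in; nothing more can be done
None
```

I slid the spacer ring, then the disc pack, down the spindle and fitted the grey cap over the square head. Each part was lowered until light contact (4–8 N) and released before I fetched the next. I handed the job in at about 24 s; no verdict is reported.

**Last checks (camera depth, world frame):**

| Part | Top measured | Top expected |
|---|---|---|
| Spacer | 43.4 mm | 44 mm |
| Pack | 69.8 mm | 70 mm |
| Cap body | 90.5–90.8 mm | 91 mm |

- **Cap alignment:** its yaw measured 21.7°, the same as the base. Its centre measured about 1–2 mm from the estimated spindle axis.
- **Release and bystanders:** the gripper is open and about 170 mm away from the stack. The bystanders were not approached, but I didn't re-measure them.

**Checks that disagreed:**
- **Spacer tilt:** a sparse side-view fit after the pack went on showed about 0.09 rad. The fit just after release showed it level to about 0.02 rad.
- **Cap tilt:** sparse side-view fits showed 0.07–0.1 rad. The top-view fit showed about 0.02 rad. The final picture shows the cap sitting flat, so I put the tilts down to few points.
- **Spindle axis:** estimates from the two cameras varied by about 2–3 mm, with one discarded outlier of about 6 mm. The pack met a brief 4 N side load going down, and I cleared it by shifting about 1 mm.

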